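# Change over the flip-lid dish boxes

## Robot

A 7-joint arm with a two-finger parallel gripper is mounted at the origin on the work surface. World frame = base frame: x ahead of the robot, y to its left, z up, the work surface at z = 0. Lengths are in m, angles in rad, forces in N, time in s.
With the tool pointing down it reaches from about 0.4 to 0.9 m from the base axis. Payload 5.5 kg.
Tool frame: the origin (TCP) lies midway between the tips of the shut fingers; the grasp point (between the pads) lies 19 mm behind it; z points along the fingers, y is the direction in which the jaws open and shut (so a half turn about z gives the same grasp; the last joint's range is limited). The gripper opens to 85 mm and grips with 20 to 120 N. Pads are 22 mm wide; open, the fingers measure 114 mm over their backs; the gripper's body (76 mm by 85 mm) begins 54 mm behind the grasp point. The pads swing forward as they close: fully open they stand 13 mm farther back than shut.
Start: joints at [1.557, 0.501, -0.427, 1.55, 0.221, 1.138, -0.21], TCP at [0.178, -0.625, 0.231] pointing down, gripper open.
Joint ranges: [-2.88, 2.88], [-0.31, 2.03], [-1.54, 1.56], [0.2, 2.42], [-1.41, 4.55], [0.19, 2.02], [-2.57, 2.57]. Speed limits (rad/s): [2.57, 2.57, 3.14, 3.14, 3.14, 3.14, 3.14].

## Interface

Orientations are given as a unit quaternion [x, y, z, w].
In Python, from station import * gives the robot as it stands. The module is installed in compiled form; this text tells all that it offers.
- The arm moves only by the tool step_arm, never from a script. Its argument "steps" is a list of rows, each a list of 4 numbers: the shift along the tool's x, y, z in units of 25 mm (1.0 is 25 mm), then the turn about the tool's z in units of 8 degrees (1.0 is 8 degrees). A call has exactly 8 rows; each row shifts and turns the commanded pose from where the row before left it, along the tool's axes as they then stand; what a row does not reach is not made up. A row lasts 1/8 s, in which the tool goes at most 62.5 mm and 10.7 degrees, less where a joint would pass 70% of its speed; a pose out of reach is approached as far as the arm can. A call is refused whole if a number of a shift passes 1 or a number of a turn 1, either way. A call with a gripper value outside its range is refused whole. "claw" is the gripper's target within -1 to 1 (shut at 1, half-way at 0, fully open at -1), set as the call begins (left out, the last holds). The fingers move at their own pace and stop on an object; "newtons" is the grip in N (left out, the last holds). Time passes only in rows, so rows that do not move let the fingers close, or fill a call up. It gives the time, the measured TCP pose, the force and the opening at its end, in the units of the state.
- state(): the state, without advancing time (a new reading comes with each control period).
- snapshot(name): name is "side" or "top" or "wrist"; returns a dict with "img" (384x512x3 uint8, red, green, blue), "vertical_fov" (degrees; the focal length in pixels is half the picture's height over the tangent of half this angle, whatever the lens; pixels are square), "cx", "cy" (the principal point, pixels), "world_from_camera" (4x4, takes a point from camera to world coordinates); the wrist camera has in their place "mount" (4x4, takes a point from camera to tool coordinates, whose origin is the TCP and whose axes are the flange's). Camera axes: x right, y down, z forward; pixel columns grow to the right and rows downward; lengths in m; the calibration is good to about 2 mm. A picture is of the moment at which its call begins: read the wrist's pose just before it. There is no depth.
- job_done(): hands the job in, once; it reports no verdict.
The state is a dict: "t": time; "joint_pos": joint angles; "joint_velocities": joint speeds; "joint_efforts": joint torques, N m; "ee_pos": TCP position; "ee_rot": TCP orientation; "wrist_force": force on the tool from outside, world axes, zero at the start; "moment": the same for the moment, N m; "gripper_width": opening from 0.0 (shut) to 1.0 (fully open).
Only numpy, scipy, OpenCV 4.12 (cv2) and the standard library are available. Lean on these libraries where they do the work, as an engineer would, in place of code of your own. Each camera call takes 0.05 s, during which the arm holds its last target. There are 200 camera calls.

## Task

The yellow-lidded dish box is empty, so change over to the blue one: first push the open yellow lid back over towards its front, past upright, so that it drops shut, then push the blue lid up by its front lip with a fingertip and flip it over past upright so that it stays open by itself. Only push gently, without gripping the lids; never have both boxes open, and leave everything else on the counter where it stands.

Things in the scene. Friction and masses are not known exactly. Their poses are not given: they have to be found in the camera images.
- box_yellow: Fixed steel box, 130 deep (x) by 150 wide (y) by 100 high, walls 4, open on top under its hinged lid. Origin at the centre of its underside, on the counter. Its own x points from the front (robot side) to the hinge side, its own y runs along the hinge, z is up. It is screwed down and cannot move. The yellow-lidded box, empty, starts open. Either box may be the left or the right one, turned up to 0.3 rad.
- lid_yellow (a joint): Lid angle in rad: 0 = shut, lying level on the box; 1.57 = upright; 1.9 = fully open, against its stop, leaning back 19 degrees past upright. The hinge turns freely with light soft-close damping (about 0.06 N m s/rad), has no spring and no catch: anywhere short of upright the lid drops shut by its weight, past upright it falls back onto the stop and stays. Lid 0.17 to 0.32 kg; about 1 to 2 N at the lip lifts it.
- lid_yellow_lip (a point): Middle of the front edge of the yellow lid, half-way up the edge's 4 mm thickness. The lid reaches 30 past the box's front face as a flat lip across the whole width (y), leaving a free space below it in front of the box down to the counter. The point is 160 from the hinge and moves with the lid; at angle 0 it is about 102 above the counter.
- lid_yellow_hinge (a point): Middle of the yellow lid's hinge line, on the top of the box's back wall (65 behind the box's centre, 100 above the counter), level with the lid's underside; the hinge line runs along the box's y. The lid is a flat plate 8 thick, 156 wide, 160 from hinge to front edge.
- box_blue: Fixed steel box, 130 deep (x) by 150 wide (y) by 100 high, walls 4, open on top under its hinged lid. Origin at the centre of its underside, on the counter. Its own x points from the front (robot side) to the hinge side, its own y runs along the hinge, z is up. It is screwed down and cannot move. The blue-lidded box, holding stacks of white sauce dishes, starts shut. Either box may be the left or the right one, turned up to 0.3 rad.
- lid_blue (a joint): Lid angle in rad: 0 = shut, lying level on the box; 1.57 = upright; 1.9 = fully open, against its stop, leaning back 19 degrees past upright. The hinge turns freely with light soft-close damping (about 0.06 N m s/rad), has no spring and no catch: anywhere short of upright the lid drops shut by its weight, past upright it falls back onto the stop and stays. Lid 0.17 to 0.32 kg; about 1 to 2 N at the lip lifts it.
- lid_blue_lip (a point): Middle of the front edge of the blue lid, half-way up the edge's 4 mm thickness. The lid reaches 30 past the box's front face as a flat lip across the whole width (y), leaving a free space below it in front of the box down to the counter. The point is 160 from the hinge and moves with the lid; at angle 0 it is about 102 above the counter.
- lid_blue_hinge (a point): Middle of the blue lid's hinge line, on the top of the box's back wall (65 behind the box's centre, 100 above the counter), level with the lid's underside; the hinge line runs along the box's y. The lid is a flat plate 8 thick, 156 wide, 160 from hinge to front edge.
- under_yellow: Underside layer (4 thick) of the yellow lid, with the front lip: the face that looks down when shut and to the robot when upright. Origin on the hinge line; at angle 0 its axes are the box's axes and it reaches from there along its own -x. The underside is at its z = 0.
- outer_yellow: Outer layer (4 thick) of the same yellow lid, rigidly joined to the under layer: the face that looks up when shut and away from the robot when upright. Same origin and axes; its outer face is at z = 8, and it ends 156 from the hinge. Fingers pressing on both layers at once count as gripping the lid.
- under_blue: Underside layer (4 thick) of the blue lid, with the front lip: the face that looks down when shut and to the robot when upright. Origin on the hinge line; at angle 0 its axes are the box's axes and it reaches from there along its own -x. The underside is at its z = 0.
- outer_blue: Outer layer (4 thick) of the same blue lid, rigidly joined to the under layer: the face that looks up when shut and away from the robot when upright. Same origin and axes; its outer face is at z = 8, and it ends 156 from the hinge. Fingers pressing on both layers at once count as gripping the lid.
- cup: Loose dark steel cup, 56 across, 85 high, standing between the boxes. Origin under its centre.
- spoon: Loose spoon with dark wooden handle lying between the boxes on the robot's side, about 200 long. Origin under its middle.
- bowl_left: Loose blue noodle bowl, 136 across, 65 high, on the robot's left. Origin under its centre.
- bowl_right: Loose blue noodle bowl, 136 across, 65 high, on the robot's right. Origin under its centre.
- bottle: Loose green bottle, 64 across, 190 high, on the right. Origin under its centre.
- jar: Loose amber jar with red cap, 70 across, 90 high, far left. Origin under its centre.
- timer: Loose white kitchen timer lying flat, 70 by 75 by 24 high, beyond the boxes. Origin under its centre.

How it is judged:
By the outcome, as a careful person would: the job done as asked, in the order asked, and still so for the second after the job is handed in, with the robot touching nothing.
It also fails if it takes over 58 s, if anything falls off the work surface, if the arm or the gripper's body presses on something with over 40 N, if the wrist force passes 120 N, or if a joint passes its speed limit or range.

## Working session

There is one attempt and no reset: what is moved stays moved. The work goes in short steps, Python scripts to look and compute and a tool call to move; the robot and the scene stay as the last step left them, time stands still between calls to the robot, and variables do not carry over. Pictures are saved under pics/ and viewed, about 8 in all and at most 12, crops included, and the job is handed in when it is done.

Besides the shell and the picture viewer there is one more tool, called after ">>>" by a JSON object that holds its "api" and its "payload", one argument or row to a line. step_arm: Moves the arm, as the interface text tells. Its arguments: {"type":"object","properties":{"steps":{"type":"array"},"claw":{"type":"number"},"newtons":{"type":"number"}},"required":["steps"]}

```bash
mkdir -p pics
python3 - <<'E'
from station import *
import cv2,numpy as np,pickle
s=state();print(s)
for n in("top","side"):
    d=snapshot(n);pickle.dump(d,open(n+".pkl","wb"))
    cv2.imwrite(f"pics/{n}0.png",cv2.resize(d["img"][:,:,::-1],(768,576)))
    print(n,d["vertical_fov"],d["cx"],d["cy"],np.round(d["world_from_camera"],3).tolist())
E
```

```text
{'t': 0.0, 'joint_pos': array([ 1.55720912,  0.50184132, -0.42678127,  1.55148545,  0.22080691,
        1.1382923 , -0.21027759]), 'joint_velocities': array([-6.24107398e-04,  8.85802634e-05,  1.92516749e-04, -1.77001160e-03,
        8.48254926e-04,  1.01578284e-03, -1.01920191e-03]), 'joint_efforts': array([-3.64591178e-04, -5.69524240e+01, -5.81632599e+00, -2.80942440e+01,
        1.05946444e-02,  1.19442120e-02,  2.44633037e-05]), 'ee_pos': array([ 0.17737954, -0.62459105,  0.23024782]), 'ee_rot': array([ 9.90432985e-01,  1.37991066e-01, -1.10359308e-04, -9.78007787e-04]), 'wrist_force': array([-0.0977305 , -0.27770696, -0.85162758]), 'moment': array([0.04092318, 0.0145861 , 0.04836351]), 'gripper_width': 0.9969964962085808}
top 53.286889878497455 251.59780666308808 192.19624940252183 [[0.009, -0.982, 0.191, 0.377], [-1.0, -0.007, 0.013, -0.012], [-0.012, -0.191, -0.982, 1.202], [0.0, 0.0, 0.0, 1.0]]
side 44.14622051375 257.77727065132126 186.489494388521 [[-0.76, -0.487, 0.431, 0.024], [-0.65, 0.57, -0.503, 0.671], [-0.001, -0.662, -0.749, 1.093], [0.0, 0.0, 0.0, 1.0]]
```

View pics/top0.png

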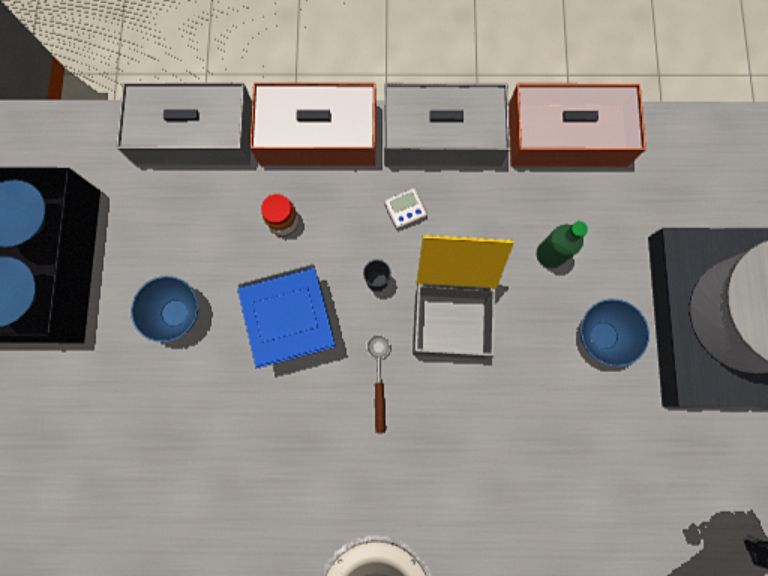

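View pics/side0.png

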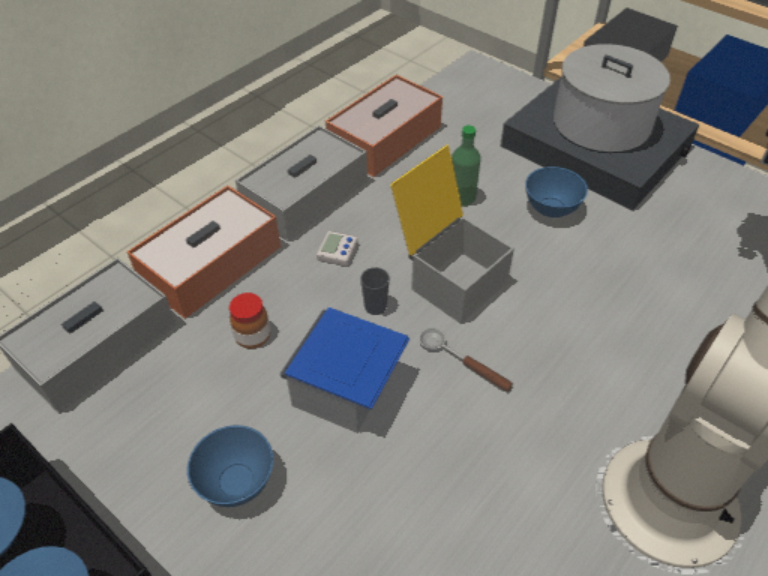

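Top view (768 px scale): the blue shut lid is at left around (287,317). The yellow box is at right around (453,322), its lid open at (463,262). The cup (377,274) and spoon (378,385) lie between them, and the bottle (563,245) is behind right of the yellow lid. The side view agrees with this. Next I measure both.

```bash
cat > h.py <<'E'
import cv2,numpy as np,pickle
def f(d): return 192/np.tan(np.radians(d["vertical_fov"]/2))
def ray(d,p):
    T=d["world_from_camera"];v=np.array([(p[0]-d["cx"])/f(d),(p[1]-d["cy"])/f(d),1.]);return T[:3,3],T[:3,:3]@v
def plane(d,p,z):
    o,v=ray(d,p);return o+v*(z-o[2])/v[2]
def proj(d,P):
    T=np.linalg.inv(d["world_from_camera"]);q=T[:3,:3]@P+T[:3,3];return f(d)*q[:2]/q[2]+[d["cx"],d["cy"]]
def quad(m):
    m=cv2.morphologyEx(m.astype(np.uint8),cv2.MORPH_OPEN,np.ones((3,3)))
    c=max(cv2.findContours(m,0,1)[0],key=cv2.contourArea)
    h=cv2.convexHull(c)
    for e in np.linspace(.01,.1,40):
        a=cv2.approxPolyDP(h,e*cv2.arcLength(h,True),True)
        if len(a)==4: return a[:,0].astype(float),cv2.contourArea(c)
    return h[:,0].astype(float),0
def masks(d):
    hsv=cv2.cvtColor(d["img"],cv2.COLOR_RGB2HSV);H,S,V=cv2.split(hsv)
    return dict(blue=(H>105)&(H<125)&(S>190)&(V>110),yellow=(H>18)&(H<30)&(S>180)&(V>90))
E
python3 - <<'E'
from h import *
for n in("top","side"):
    d=pickle.load(open(n+".pkl","rb"))
    for k,m in masks(d).items():
        q,a=quad(m);print(n,k,a,q.tolist())
        if k=="blue": print(np.round([plane(d,p,.108) for p in q],4).tolist())
        else: print("at .1",np.round([plane(d,p,.1) for p in q],4).tolist(), "at .25",np.round([plane(d,p,.252) for p in q],4).tolist())
t=pickle.load(open("top.pkl","rb"));s=pickle.load(open("side.pkl","rb"))
big=cv2.resize(t["img"][140:250,260:350],None,fx=6,fy=6,interpolation=cv2.INTER_CUBIC)[:,:,::-1]
big2=cv2.resize(s["img"][90:220,250:350],None,fx=5,fy=5,interpolation=cv2.INTER_CUBIC)[:,:,::-1]
o=np.zeros((660,540+500,3),np.uint8);o[:,:540]=big;o[:650,540:]=big2
o=cv2.resize(o,None,fx=.75,fy=.75,interpolation=cv2.INTER_AREA);cv2.imwrite("pics/c1.png",o);print(o.shape)
E
```

```text
top blue 540.5 [[209.0, 180.0], [212.0, 205.0], [161.0, 203.0], [161.0, 192.0]]
[[0.6255, 0.1275, 0.108], [0.5513, 0.1165, 0.108], [0.5561, 0.265, 0.108], [0.5886, 0.2668, 0.108]]
top yellow 1710.0 [[282.0, 157.0], [341.0, 160.0], [330.0, 191.0], [278.0, 188.0]]
at .1 [[0.6991, -0.0875, 0.1], [0.6909, -0.2628, 0.1], [0.5967, -0.2273, 0.1], [0.6046, -0.0752, 0.1]] at .25 [[0.6547, -0.0771, 0.252], [0.6477, -0.2282, 0.252], [0.5664, -0.1977, 0.252], [0.5732, -0.0665, 0.252]]Traceback (most recent call last):
  File "<stdin>", line 5, in <module>
  File "h.py", line 11, in quad
    c=max(cv2.findContours(m,0,1)[0],key=cv2.contourArea)
ValueError: max() iterable argument is empty
```

```bash
sed -i 's/(H>105)&(H<125)&(S>190)&(V>110)/(H>106)\&(H<125)\&(S>185)\&(V>90)/' h.py
python3 - <<'E'
from h import *
t=pickle.load(open("top.pkl","rb"));s=pickle.load(open("side.pkl","rb"))
for d,ps in((t,[(175,185),(205,225),(108,205),(190,210)]),(s,[(230,240),(240,215),(150,310),(250,260)])):
    hsv=cv2.cvtColor(d["img"],cv2.COLOR_RGB2HSV);print([hsv[y,x].tolist() for x,y in ps])
for n,d in(("top",t),("side",s)):
    for k,m in masks(d).items():
      try:
        q,a=quad(m);print(n,k,a,q.tolist())
        if k=="blue": print(np.round([plane(d,p,.108) for p in q],4).tolist())
        else: print("at .1",np.round([plane(d,p,.1) for p in q],4).tolist(), "at .25",np.round([plane(d,p,.252) for p in q],4).tolist())
      except Exception as e: print(n,k,e)
big=cv2.resize(t["img"][140:250,260:350],None,fx=6,fy=6,interpolation=cv2.INTER_CUBIC)[:,:,::-1]
big2=cv2.resize(s["img"][90:220,250:350],None,fx=5,fy=5,interpolation=cv2.INTER_CUBIC)[:,:,::-1]
o=np.zeros((660,540+500,3),np.uint8);o[:,:540]=big;o[:650,540:]=big2
o=cv2.resize(o,None,fx=.75,fy=.75,interpolation=cv2.INTER_AREA);cv2.imwrite("pics/c1.png",o);print(o.shape)
E
```

```text
[[15, 12, 84], [110, 189, 198], [105, 139, 57], [110, 188, 199]]
[[109, 181, 158], [110, 175, 159], [104, 112, 118], [109, 184, 157]]
top blue 2734.0 [[209.0, 180.0], [222.0, 230.0], [171.0, 243.0], [159.0, 193.0]]
[[0.6255, 0.1275, 0.108], [0.4792, 0.0858, 0.108], [0.441, 0.2301, 0.108], [0.5856, 0.2725, 0.108]]
top yellow 1710.0 [[282.0, 157.0], [341.0, 160.0], [330.0, 191.0], [278.0, 188.0]]
at .1 [[0.6991, -0.0875, 0.1], [0.6909, -0.2628, 0.1], [0.5967, -0.2273, 0.1], [0.6046, -0.0752, 0.1]] at .25 [[0.6547, -0.0771, 0.252], [0.6477, -0.2282, 0.252], [0.5664, -0.1977, 0.252], [0.5732, -0.0665, 0.252]]
side blue max() iterable argument is empty
side yellow 701.0 [[296.0, 106.0], [306.0, 144.0], [275.0, 146.0], [274.0, 121.0]]
at .1 [[0.73, -0.3466, 0.1], [0.5963, -0.2221, 0.1], [0.6624, -0.1541, 0.1], [0.7376, -0.2413, 0.1]] at .25 [[0.622, -0.1908, 0.252], [0.5088, -0.0854, 0.252], [0.5647, -0.0278, 0.252], [0.6284, -0.1017, 0.252]]
(495, 780, 3)
```

View pics/c1.png

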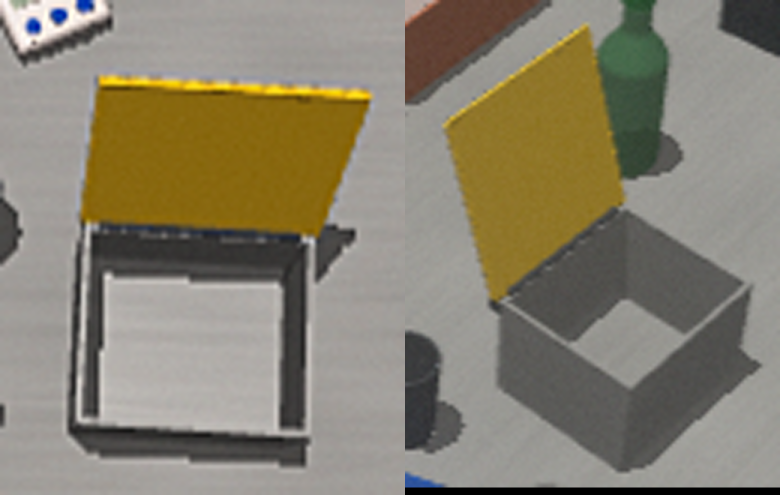

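The crop shows the yellow box rim: top-view front corners at crop (70,428) and (308,437), and side-view rim corners at (498,300), (630,388), (748,287) and (625,210). Converting these to world positions.

```bash
sed -i 's/(S>185)&(V>90)/(S>160)\&(V>110)/' h.py
python3 - <<'E'
from h import *
t=pickle.load(open("top.pkl","rb"));s=pickle.load(open("side.pkl","rb"))
ct=lambda x,y:((x+.5)/4.5-.5+260,(y+.5)/4.5-.5+140)
cs=lambda x,y:((x-405+.5)/3.75-.5+250,(y+.5)/3.75-.5+90)
r=lambda a:np.round(a,4).tolist()
print("top FL FR",[r(plane(t,ct(*p),.1)) for p in((70,428),(308,437))])
print("side FL FR BR BL",[r(plane(s,cs(*p),.1)) for p in((630,388),(748,287),(625,210),(498,300))])
for a,b in(((98,80),(445,125)),((370,95),(587,27)),((82,222),(495,304)),((318,238),(624,208))):
    o1,v1=ray(t,ct(*a));o2,v2=ray(s,cs(*b));k=np.linalg.lstsq(np.c_[v1,-v2],o2-o1,rcond=None)[0]
    p,q=o1+k[0]*v1,o2+k[1]*v2;print("tri",r((p+q)/2),"gap",round(np.linalg.norm(p-q),4))
q,a=quad(masks(s)["blue"]);print(a,q.tolist(),[r(plane(s,p,.108)) for p in q])
E
```

```text
top FL FR [[0.4677, -0.0666, 0.1], [0.4632, -0.2178, 0.1]]
side FL FR BR BL [[0.4708, -0.0705, 0.1], [0.4627, -0.2133, 0.1], [0.5867, -0.2209, 0.1], [0.6014, -0.0766, 0.1]]
tri [0.6551, -0.0759, 0.247] gap 0.0001
tri [0.6462, -0.2316, 0.2478] gap 0.0017
tri [0.6027, -0.0749, 0.0959] gap 0.0002
tri [0.5937, -0.2297, 0.0916] gap 0.0004
2950.0 [[219.0, 206.0], [269.0, 224.0], [245.0, 270.0], [192.0, 249.0]] [[0.6247, 0.13, 0.108], [0.4845, 0.0893, 0.108], [0.4404, 0.2329, 0.108], [0.5806, 0.2734, 0.108]]
```

Yellow box: yaw ≈ -0.05, hinge mid ≈ (0.595,-0.150), lip now at (0.651,-0.154,0.25). Blue box: yaw ≈ 0.28, hinge ≈ (0.610,0.203), lip ≈ (0.457,0.158). I'll shut the fingers, rise, and travel to behind the yellow lid.

>>> {"api": "step_arm", "payload": {
  "steps": [
    [0,0,-1,0.8],
    [0,0,-1,0.8],
    [0,0,-1,0.8],
    [0,0,-1,0],
    [1,-1,0,0],
    [1,-1,0,0],
    [1,-1,0,0],
    [1,-1,0,0]
  ],
  "claw": 1,
  "newtons": 30
}}

```text
t: 1.1
ee_pos: [0.2839, -0.5302, 0.3308]
ee_rot: [1.0, -0.029, -0.0, -0.0]
wrist_force: [-0.1, 0.8, 0.6]
gripper_width: 0.002
```

>>> {"api": "step_arm", "payload": {
  "steps": [
    [1,-1,0,0],
    [1,-1,0,0],
    [1,-1,0,0],
    [1,-1,0,0],
    [1,-1,0,0],
    [1,-1,0,0],
    [1,-1,0,0],
    [1,-1,0,0]
  ]
}}

```text
t: 2.1
ee_pos: [0.4951, -0.3423, 0.3308]
ee_rot: [1.0, -0.029, -0.0, -0.0]
wrist_force: [0.2, -0.4, 0.6]
gripper_width: 0.003
```

>>> {"api": "step_arm", "payload": {
  "steps": [
    [1,-1,0,0],
    [1,-1,0,0],
    [1,-1,0,0],
    [1,-1,0,0],
    [1,-1,0,0],
    [1,-1,0,0],
    [0.4,-1,0,0],
    [0,-1,0,0]
  ]
}}

```text
t: 3.1
ee_pos: [0.6661, -0.1516, 0.3302]
ee_rot: [1.0, -0.029, -0.001, -0.0]
wrist_force: [0.4, -0.0, 0.8]
gripper_width: -0.001
```

>>> {"api": "step_arm", "payload": {
  "steps": [
    [1,0,0,0],
    [1,0,0,0],
    [0,0,1,0],
    [0,0,1,0],
    [0,0,1,0],
    [0,0,1,0],
    [0,0,0.6,0],
    [0,0,0,0]
  ]
}}

```text
t: 4.1
ee_pos: [0.7148, -0.1557, 0.215]
ee_rot: [1.0, -0.029, -0.001, -0.0]
wrist_force: [0.4, 0.6, -0.4]
gripper_width: -0.0
```

Run:
```python
from station import *
import cv2,numpy as np
print(state()["ee_pos"],state()["wrist_force"])
o=np.hstack([snapshot("side")["img"][60:260,180:380],snapshot("top")["img"][100:300,220:420]])
cv2.imwrite("pics/y1.png",cv2.resize(o[:,:,::-1],(800,400)))
```

```text
[ 0.71483037 -0.15574694  0.21502822] [ 0.42126191  0.58397892 -0.35240153]
```

View pics/y1.png

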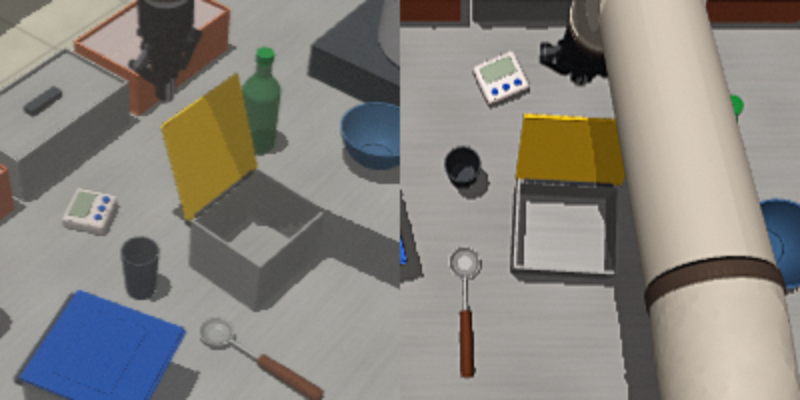

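The finger is free behind the lid, at side crop (165,90). I'll push gently towards the front.

>>> {"api": "step_arm", "payload": {
  "steps": [
    [-0.6,0,0,0],
    [-0.6,0,0,0],
    [-0.4,0,0,0],
    [-0.4,0,0,0],
    [-0.4,0,0,0],
    [-0.4,0,0,0],
    [-0.4,0,0,0],
    [-0.4,0,0,0]
  ]
}}

```text
t: 5.2
ee_pos: [0.626, -0.1506, 0.2169]
ee_rot: [1.0, -0.029, 0.001, 0.0]
wrist_force: [2.4, -1.0, 6.0]
gripper_width: -0.003
```

>>> {"api": "step_arm", "payload": {
  "steps": [
    [-0.4,0,0,0],
    [-0.4,0,0,0],
    [-0.4,0,0,0],
    [-0.4,0,0,0],
    [-0.4,0,0,0],
    [-0.3,0,0,0],
    [0,0,0,0],
    [0,0,0,0]
  ]
}}

```text
t: 6.2
ee_pos: [0.569, -0.1473, 0.2164]
ee_rot: [1.0, -0.029, 0.0, 0.0]
wrist_force: [0.2, 0.9, 0.7]
gripper_width: 0.005
```

Run:
```python
from station import *
import cv2,numpy as np
print(state()["ee_pos"],state()["wrist_force"])
o=np.hstack([snapshot("side")["img"][60:260,180:380],snapshot("top")["img"][100:300,220:420]])
cv2.imwrite("pics/y2.png",cv2.resize(o[:,:,::-1],(800,400)))
```

```text
[ 0.56895511 -0.14727254  0.21642874] [0.23657305 0.89923783 0.67605291]
```

View pics/y2.png

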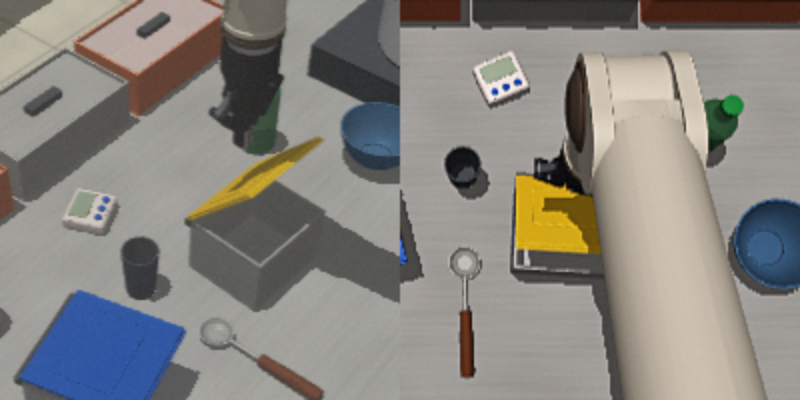

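The yellow lid is already falling shut. Next I rise, turn to the blue yaw, and move in front of the blue lip.

>>> {"api": "step_arm", "payload": {
  "steps": [
    [0,0,-1,-0.8],
    [0,0,-1,-0.8],
    [0,0,-1,-0.8],
    [0,0,-0.4,0],
    [-0.2,-1,0,0],
    [-0.2,-1,0,0],
    [-0.2,-1,0,0],
    [-0.2,-1,0,0]
  ]
}}

```text
t: 7.3
ee_pos: [0.5214, -0.0552, 0.301]
ee_rot: [0.991, 0.138, -0.0, -0.0]
wrist_force: [0.1, 0.2, -0.1]
gripper_width: -0.002
```

>>> {"api": "step_arm", "payload": {
  "steps": [
    [-0.2,-1,0,0],
    [-0.2,-1,0,0],
    [-0.2,-1,0,0],
    [-0.2,-1,0,0],
    [-0.2,-1,0,0],
    [-0.2,-1,0,0],
    [-0.2,-1,0,0],
    [-0.2,-1,0,0]
  ]
}}

```text
t: 8.3
ee_pos: [0.4281, 0.1264, 0.3014]
ee_rot: [0.99, 0.138, 0.0, 0.0]
wrist_force: [0.3, 0.4, -0.1]
gripper_width: -0.002
```

```bash
cat >> h.py <<'E'
def tolip(s):
    x=np.array([np.cos(.281),np.sin(.281)]);y=np.array([-x[1],x[0]]);d=np.array(s["ee_pos"][:2])-[.457,.158]
    print("TCP from lip along box x,y (mm)",np.round([d@x*1e3,d@y*1e3],1),"z",s["ee_pos"][2],"yaw",2*np.arctan2(s["ee_rot"][1],s["ee_rot"][0]),"F",s["wrist_force"],s["t"])
E
python3 - <<'E'
from station import *
from h import *
tolip(state())
d=snapshot("side")
o=np.hstack([d["img"][60:320,140:400],snapshot("top")["img"][100:360,150:410]])
cv2.imwrite("pics/b1.png",cv2.resize(o[:,:,::-1],(800,400)))
t=pickle.load(open("top.pkl","rb"));print([plane(t,p,0)for p in((252,188),(252,232),(253,287))])
E
```

```text
TCP from lip along box x,y (mm) [-36.5 -22.3] z 0.3013518486834258 yaw 0.27693711964699996 F [ 0.31133279  0.37402879 -0.0864355 ] 8.3
[array([0.62465213, 0.00241662, 0.        ]), array([0.48376603, 0.00112703, 0.        ]), array([ 0.31614575, -0.00346023,  0.        ])]
```

View pics/b1.png

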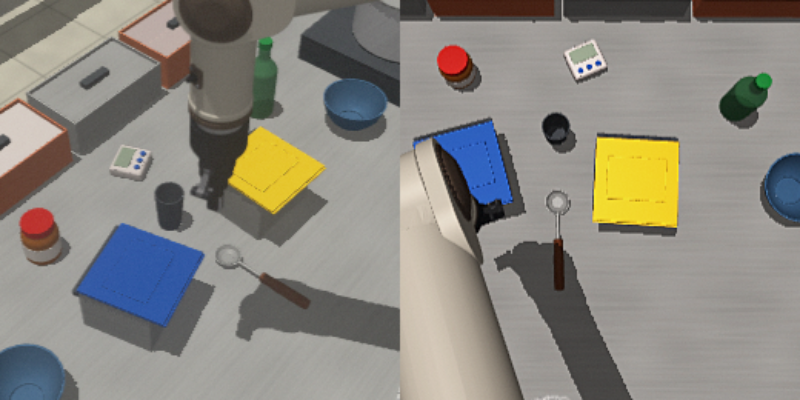

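Yellow is shut: its lid lies flat at top crop (636,180). I'll centre on the blue lip and descend in front of it.

>>> {"api": "step_arm", "payload": {
  "steps": [
    [-0.2,-0.9,0,0],
    [-0.2,0,1,0],
    [0,0,1,0],
    [0,0,1,0],
    [0,0,1,0],
    [0,0,1,0],
    [0,0,1,0],
    [0,0,1,0]
  ]
}}

```text
t: 9.4
ee_pos: [0.4135, 0.1435, 0.1254]
ee_rot: [0.991, 0.137, 0.0, 0.0]
wrist_force: [0.3, -0.5, 0.0]
gripper_width: 0.004
```

>>> {"api": "step_arm", "payload": {
  "steps": [
    [0,0,1,0],
    [0,0,0.6,0],
    [0.4,0,0,0],
    [0.3,0,0,0],
    [0.2,0,0,0],
    [0.1,0,0,0],
    [0.1,0,0,0],
    [0,0,0,0]
  ]
}}

```text
t: 10.4
ee_pos: [0.4398, 0.1514, 0.0864]
ee_rot: [0.99, 0.138, 0.0, 0.0]
wrist_force: [-1.1, -1.2, -0.2]
gripper_width: 0.002
```

Run:
```python
from station import *
from h import *
tolip(state())
o=np.hstack([snapshot("side")["img"][140:300,140:340],np.zeros((160,4,3),np.uint8)])
w=cv2.resize(snapshot("wrist")["img"],None,fx=.78,fy=.78)
o=cv2.resize(o,(400,300));cv2.imwrite("pics/b2.png",np.hstack([o,w[:300]])[:,:,::-1])
```

```text
TCP from lip along box x,y (mm) [-18.4  -1.6] z 0.08642894184544347 yaw 0.2767498215354185 F [-1.08416767 -1.15987591 -0.21813374] 10.4
```

View pics/b2.png

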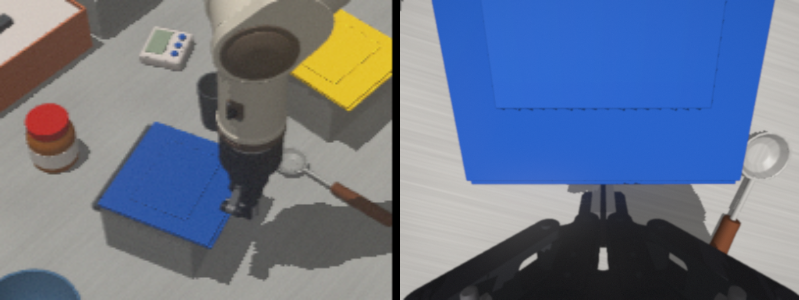

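The wrist view shows the fingertip centred, at about the lip edge (row ~185). I'll press in lightly.

>>> {"api": "step_arm", "payload": {
  "steps": [
    [0.1,0,0,0],
    [0,0,0,0],
    [0.1,0,0,0],
    [0,0,0,0],
    [0.1,0,0,0],
    [0,0,0,0],
    [0,0,0,0],
    [0,0,0,0]
  ]
}}

```text
t: 11.5
ee_pos: [0.4457, 0.1531, 0.086]
ee_rot: [0.99, 0.138, -0.001, 0.0]
wrist_force: [-4.7, -0.6, 2.8]
gripper_width: 0.002
```

Contact (~5 N). I'll add a touch more pressure and lift by friction along the lip's arc.

>>> {"api": "step_arm", "payload": {
  "steps": [
    [0.05,0,0,0],
    [0,0,-0.1,0],
    [0,0,-0.2,0],
    [0,0,-0.2,0],
    [0,0,-0.2,0],
    [0.05,0,-0.2,0],
    [0.05,0,-0.2,0],
    [0,0,0,0]
  ]
}}

```text
t: 12.5
ee_pos: [0.4483, 0.1537, 0.1134]
ee_rot: [0.99, 0.138, -0.002, 0.001]
wrist_force: [-8.0, -1.4, -0.3]
gripper_width: 0.001
```

Run:
```python
from station import *
from h import *
tolip(state())
o=np.hstack([snapshot("side")["img"][140:300,140:340],np.zeros((160,4,3),np.uint8)])
w=cv2.resize(snapshot("wrist")["img"],None,fx=.78,fy=.78)
o=cv2.resize(o,(400,300));cv2.imwrite("pics/b3.png",np.hstack([o,w[:300]])[:,:,::-1])
```

```text
TCP from lip along box x,y (mm) [-9.6 -1.7] z 0.11338412301918636 yaw 0.2769920821115392 F [-8.00974755 -1.42538868 -0.27650791] 12.5
```

View pics/b3.png

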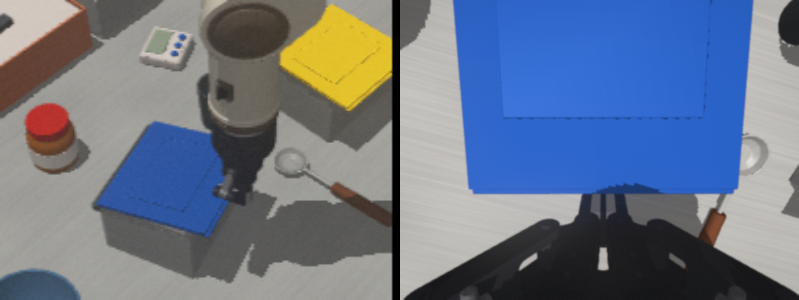

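The lip came up with the finger: the gripper rose 27 mm, lip width in the wrist view is nearly unchanged, and there is still an 8 N push. I'll continue along the arc.

>>> {"api": "step_arm", "payload": {
  "steps": [
    [0.05,0,-0.28,0],
    [0.06,0,-0.28,0],
    [0.07,0,-0.28,0],
    [0.09,0,-0.27,0],
    [0.1,0,-0.27,0],
    [0.11,0,-0.26,0],
    [0.12,0,-0.26,0],
    [0.13,0,-0.25,0]
  ]
}}

```text
t: 13.6
ee_pos: [0.4678, 0.1594, 0.1679]
ee_rot: [0.99, 0.138, -0.0, 0.0]
wrist_force: [-4.9, -0.4, 1.9]
gripper_width: 0.0
```

Run:
```python
from station import *
from h import *
tolip(state())
o=np.hstack([snapshot("side")["img"][140:300,140:340],np.zeros((160,4,3),np.uint8)])
w=cv2.resize(snapshot("wrist")["img"],None,fx=.78,fy=.78)
o=cv2.resize(o,(400,300));cv2.imwrite("pics/b4.png",np.hstack([o,w[:300]])[:,:,::-1])
```

```text
TCP from lip along box x,y (mm) [10.8 -1.7] z 0.16790564405835784 yaw 0.2770023958234978 F [-4.94841148 -0.4203598   1.88773672] 13.6
```

View pics/b4.png

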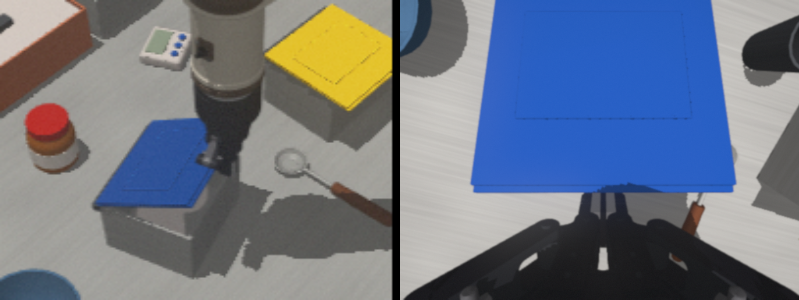

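The lid is visibly tilting up (~0.53 rad), with the finger on the lip. Continuing.

>>> {"api": "step_arm", "payload": {
  "steps": [
    [0.17,0,-0.28,0],
    [0.18,0,-0.27,0],
    [0.19,0,-0.26,0],
    [0.2,0,-0.25,0],
    [0.21,0,-0.24,0],
    [0.23,0,-0.23,0],
    [0.24,0,-0.21,0],
    [0.25,0,-0.2,0]
  ]
}}

```text
t: 14.7
ee_pos: [0.5087, 0.171, 0.2164]
ee_rot: [0.99, 0.138, 0.0, -0.0]
wrist_force: [0.5, -0.6, -0.2]
gripper_width: -0.002
```

>>> {"api": "step_arm", "payload": {
  "steps": [
    [0.27,0,-0.18,0],
    [0.27,0,-0.17,0],
    [0.28,0,-0.15,0],
    [0.29,0,-0.14,0],
    [0.3,0,-0.12,0],
    [0.3,0,-0.1,0],
    [0.31,0,-0.08,0],
    [0.31,0,-0.06,0]
  ]
}}

```text
t: 15.7
ee_pos: [0.5648, 0.187, 0.2411]
ee_rot: [0.99, 0.138, 0.0, -0.0]
wrist_force: [-0.5, -0.5, 0.1]
gripper_width: -0.001
```

Run:
```python
from station import *
from h import *
tolip(state())
o=np.hstack([snapshot("side")["img"][120:280,140:340],np.zeros((160,4,3),np.uint8)])
w=cv2.resize(snapshot("wrist")["img"],None,fx=.78,fy=.78)
o=cv2.resize(o,(400,300));cv2.imwrite("pics/b5.png",np.hstack([o,w[:300]])[:,:,::-1])
```

```text
TCP from lip along box x,y (mm) [111.6  -2. ] z 0.24114025354503155 yaw 0.276833371322321 F [-0.54236409 -0.49099087  0.0945508 ] 15.7
```

View pics/b5.png

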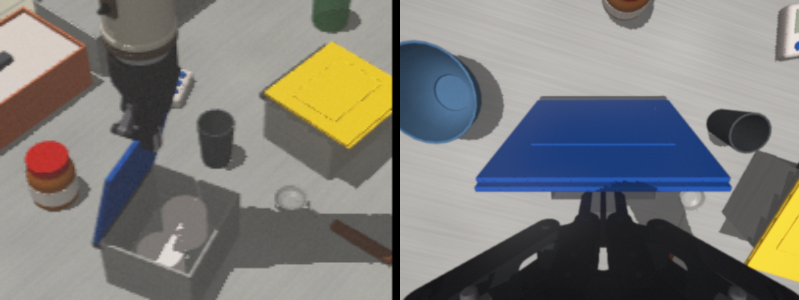

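Lid near upright (~1.3 rad) on the fingertip. I'll push it past upright.

>>> {"api": "step_arm", "payload": {
  "steps": [
    [0.31,0,-0.05,0],
    [0.32,0,-0.03,0],
    [0.32,0,0,0],
    [0.32,0,0,0],
    [0.32,0,0,0],
    [0.32,0,0,0],
    [0.32,0,0,0],
    [0.32,0,0,0]
  ]
}}

```text
t: 16.8
ee_pos: [0.6261, 0.2044, 0.243]
ee_rot: [0.99, 0.138, 0.0, -0.0]
wrist_force: [0.3, -0.1, 0.0]
gripper_width: 0.0
```

>>> {"api": "step_arm", "payload": {
  "steps": [
    [0.3,0,0,0],
    [0.3,0,0,0],
    [0.2,0,0,0],
    [0,0,0,0],
    [-0.5,0,0,0],
    [-1,0,0,0],
    [-1,0,0,0],
    [-1,0,0,0]
  ]
}}

```text
t: 17.8
ee_pos: [0.5587, 0.1852, 0.2431]
ee_rot: [0.99, 0.138, -0.0, 0.0]
wrist_force: [0.9, 0.6, 1.6]
gripper_width: 0.001
```

>>> {"api": "step_arm", "payload": {
  "steps": [
    [-0.5,0,-1,0],
    [0,0,-1,0],
    [0,0,-1,0],
    [0,0,0,0],
    [0,0,0,0],
    [0,0,0,0],
    [0,0,0,0],
    [0,0,0,0]
  ]
}}

```text
t: 18.8
ee_pos: [0.5484, 0.1823, 0.3176]
ee_rot: [0.99, 0.138, -0.0, -0.0]
wrist_force: [0.4, 0.2, 0.2]
gripper_width: 0.003
```

Run:
```python
from station import *
from h import *
tolip(state())
a=snapshot("side")["img"];b=snapshot("top")["img"]
cv2.imwrite("pics/e.png",np.hstack([a[60:360,60:460],b[60:360,60:460]])[:,:,::-1])
t0=cv2.imread("pics/top0.png");t0=cv2.resize(t0,(512,384)).astype(int)
df=np.abs(t0[:,:,::-1]-b).max(2)>50
c=[cv2.boundingRect(k) for k in cv2.findContours(cv2.morphologyEx(df.astype(np.uint8),cv2.MORPH_OPEN,np.ones((3,3))),0,1)[0]]
print("changed regions top",c)
```

```text
TCP from lip along box x,y (mm) [94.6 -2. ] z 0.3175887444401546 yaw 0.2769393298254365 F [0.44745205 0.23474062 0.16855088] 18.8
changed regions top [(233, 374, 37, 10), (447, 341, 65, 43), (156, 216, 5, 5), (103, 184, 40, 43), (92, 165, 16, 16), (88, 162, 3, 3), (275, 157, 67, 97), (158, 146, 189, 238), (79, 146, 20, 17), (84, 129, 3, 3), (94, 121, 37, 31), (125, 113, 37, 37), (115, 101, 19, 13)]
```

View pics/e.png

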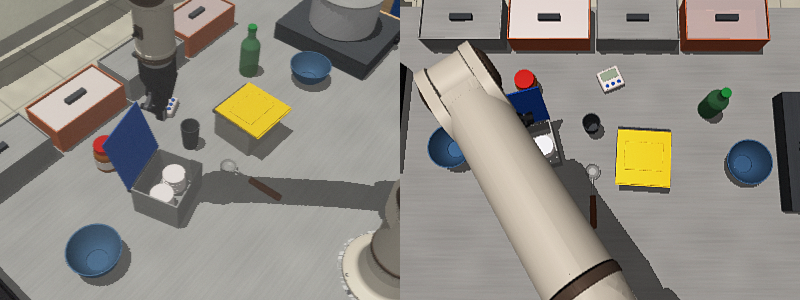

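The blue lid stands open on its stop at side (130,145), the yellow lid is shut at (253,108), and nothing else looks displaced. The gripper is clear, so I'm handing in.

```bash
python3 -c "
from station import *
print(job_done())"
```

```text
the job is handed in; nothing more can be done
None
```

The changeover is done and handed in at about 19 s of the 58 s allowed. The yellow lid was pushed over from behind and dropped shut. Then the blue lid was lifted by its front lip with the shut fingertips and pushed past upright onto its stop. The lids were never both open, and neither was gripped.

- **How the blue lid was lifted:** the tool can only point down, so I could not push from directly underneath. I pressed lightly on the lip's front edge and raised it by friction. The highest force I read on the wrist was about 8 N.
- **Last checks:** the final side and top pictures show yellow shut and blue open by itself, with the gripper raised clear and wrist force near zero. The other items look unmoved by eye. In the top view the arm partly hides the left bowl and the blue box, but the side view shows both.
- **Inconclusive check:** a comparison of the top picture with the starting one flagged many changed regions. They cover the arm, its shadow and the lids, so it doesn't prove that nothing else moved.

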